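Turn the entry mirror one notch towards the cabinet

ROBOT

A 6-joint arm with a two-finger parallel gripper is mounted at the origin on the work surface. World frame = base frame: x ahead of the robot, y to its left, z up, the work surface at z = 0. Lengths are in m, angles in rad, forces in N, time in s.
With the tool pointing down it reaches from about 0.275 to 0.825 m from the base axis. Payload 4.9 kg.
Tool frame: the origin (TCP) lies on the centre line of the jaws, within the pads' length; the fingertips stand 11 mm ahead of it and the grasp point (between the pads) lies 8 mm behind it; z points along the fingers, y is the line along which they close (so a half turn about z gives the same grasp; the last joint's range is limited). The gripper opens to 85 mm and grips with 20 to 120 N. Pads are 22 mm wide; open, the fingers measure 114 mm over their backs; the gripper's body (76 mm by 85 mm) begins 54 mm behind the grasp point. The pads swing forward as they close: fully open they stand 13 mm farther back than shut.
Start: joints at [-1.415, 0.326, -0.193, 1.052, 0, 1.437], TCP at [0.157, -0.527, 0.242] pointing down, gripper open.
Joint ranges: [-2.65, 2.65], [-0.97, 1.79], [-1.3, 1.35], [-1.93, 2.1], [-1.47, 1.37], [-3.14, 3.14]. Speed limits (rad/s): [2.57, 2.57, 3.14, 3.14, 3.14, 3.14].

INTERFACE

Orientations are given as a unit quaternion [w, x, y, z].
In Python, from cell import * gives the robot as it stands. Calls block until the motion is done:
- move_pose(position, orientation): joint-space move of the TCP to a pose.
- move_linear(position, speed=0.15, rotation=None, until_force=None): straight line of the TCP; rotation=None keeps the orientation; speed is the mean speed in m/s. With until_force (N) it stops when the force on the tool has changed by that much, and returns True; else False.
- goto_joints(angles): joint-space move.
- set_gripper(opening, grasp_force=None): opening from 0.0 (shut) to 1.0 (fully open); grasp_force is the grip in N (None keeps the last); returns when the fingers have stopped.
- wait(seconds).
- solve_ik(position, orientation): joint angles nearest the present ones, or None.
- camera(name): name is "scene" or "side" or "wrist"; returns (picture, depth): 480x640x3 uint8, red, green, blue; 480x640 float32, m along the optical axis (not along the pixel's ray), 0 where there is no reading.
- calibration(name): a dict with "mtx" (3x3 intrinsics, pixels), "extrinsics" (4x4, takes a point from world to camera coordinates); the wrist camera has in their place "hand_eye" (4x4, takes a point from camera to tool coordinates, whose origin is the TCP and whose axes are the flange's). Camera axes: x right, y down, z forward; pixel columns grow to the right and rows downward; lengths in m; the calibration is good to about 2 mm. A picture is of the moment at which its call begins: read the wrist's pose just before it. calibration takes no time and is no camera call.
A pose or a line that the arm cannot do raises PlanningError and nothing moves.
- close_job(): hands the job in; it is judged then, once.
Trained networks look in the newest picture that a camera, given by its name, has taken for a name from the list of things; names that differ only in an ending like _2 or _b are one class to them, and where a whole thing is asked for, a point or a joint stands for the part that bears it (a point fixed in the world has none). Each returns a list of dicts, best first, with "p" (0 to 1); they miss things now and then, are a little off and sometimes report something else, mostly with a low value. They report only what shows in the picture. A call takes as long as a camera call.
- boxes_of(camera, thing): "location" ([x, y, z] in m, in world coordinates, good to about 4 mm: the middle of the surface that is visible of it).
- mark_of(camera, thing): "location" ([x, y, z] in m, in world coordinates, good to about 4 mm: a listed point, or the origin of a listed thing).
Readings, each from a call of its own:
- get_clock(): time.
- get_joint_positions(): joint angles.
- get_joint_vel(): joint speeds.
- get_joint_efforts(): joint torques, N m.
- get_position(): TCP position.
- get_tool_rot(): TCP orientation.
- get_ft_force(): force on the tool from outside, world axes, zero at the start.
- get_moment(): the same for the moment, N m.
- get_gripper_width(): opening from 0.0 (shut) to 1.0 (fully open).
- get_finger_force(): force on a finger pad.
Only numpy, scipy, OpenCV 4.12 (cv2) and the standard library are available. Lean on these libraries where they do the work, as an engineer would, in place of code of your own. Each camera call takes 0.05 s, during which the arm holds its last target. There are 200 camera calls.

TASK

Turn the round mirror one notch towards the side where the open birch cabinet stands: pull up the red ring of its index lock, swing the mirror round by that ring, and let the pin drop fully home in the very next notch. Feel for the notch gently, never forcing the spring pin against the plate, keep off the mirror itself and leave the other things on the table where they are, then let go of the ring.

Things in the scene. Friction and masses are not known exactly. Their poses are not given: they have to be found in the camera images.
- stand: round steel base of the mirror, 236 mm across, screwed to the table; origin on the table on the upright swivel axis; -x points to where the ring stands at home. On it lies an index plate, top 18 mm above the table, with 10 mm wide radial slots (notches) in its rim, seen from above: one at home and, on each side, two more on an adjustable steel sector.
- swivel (a joint): turn of mirror, arm and ring about the axis, rad: 0 = home notch (locked, start), + anticlockwise from above, stops at +-1.4. Friction holds it: about 4 N at the ring turns it with the pin clear, 8 to 15 N with the pin sliding on the plate. Next notch on either side: 0.52 to 0.88 from home (differs by side and day, sectors are adjustable); the one after, 0.45 farther.
- plunger (a joint): lift of the spring pin and its ring, m: 0 = pin fully down in a notch, 0.006 = pin resting on the plate between notches, over 0.007 = clear of the plate, 0.011 = upper stop. The spring pulls it down with 6 N at 0, rising to 11 N at the stop, and snaps it into a notch if the ring is free to slide down (a firm grip holds it up).
- pin: steel index pin in line below the ring, 8 mm diameter, round tip, 95 mm from the swivel axis, with 1 mm play on either side in a notch. Origin on the pin's line at the table surface when down. The notch walls stop it dead, so any further push goes straight into the pin: keep pushes on the ring under about 20 N.
- ring_center (a point): centre of the red pull ring: stiff, upright, 36 mm outside, 20 mm hole, 8 mm thick, 82 mm above the table when the pin is down, 95 mm from the swivel axis. Its x axis (level) runs through the hole, its y is level in the ring's plane: grip 36 mm along y or 8 mm along x. Turns stiffly on its stem, 0.9 rad either way. Below: stem, then housing 23 mm across, top 52 mm above the table.
- mirror: round mirror, 196 mm across with its steel frame, on the swivel behind the ring, leaning 0.1 to 0.3 rad away from it; origin at the disc's centre, 168 mm above the table, 18 mm past the swivel axis from the ring; -x is the way the glass faces (the ring's side). Ring and mirror turn together: the ring goes to the side to which the mirror is turned.
- cabinet: small pale birch cabinet 200 mm deep, 220 mm wide, 260 mm high, standing on the left (+y) or the right (-y) side of the table with its door swung open towards the robot by up to 220 mm; origin at the centre of its underside
- torch: black aluminium torch lying on the table, 160 mm long, 36 mm across the head; origin under its middle; a bystander
- dish: blue ceramic dish, 136 mm across, 38 mm high; origin under its centre; a bystander
- doorstop: grey silicone wedge 110 by 42 by 32 mm; origin under its middle; a bystander
- polish: round brass coloured polish tin, 70 mm across, 32 mm high; origin under its centre; a bystander
- spray: blue spray bottle with black cap, 48 mm across, 145 mm high; origin under its centre; a bystander
- brush: shoe brush 150 by 50 by 42 mm; origin under its middle; a bystander

How it is judged:
By the outcome, as a careful person would: the job done as asked, in the order asked, and still so for the second after the job is handed in, with the robot touching nothing.
It also fails if it takes over 58 s, if anything falls off the work surface, if the arm or the gripper's body presses on something with over 40 N, if the wrist force passes 120 N, or if a joint passes its speed limit or range.

## Working session

There is one attempt and no reset: what is moved stays moved. The work goes in short steps, each a Python script; the robot and the scene stay as the last script left them, time stands still between calls to the robot, and variables do not carry over. Pictures are saved under pics/ and viewed, at most 10 in all, crops included, and the job is handed in when it is done.

```bash
mkdir -p pics; python3 - <<'E'
from cell import *
import cv2
for c in("scene","side"):
    p,d=camera(c); cv2.imwrite(f"pics/{c}0.png",p[:,:,::-1])
    for t in("ring_center","stand","pin","mirror","cabinet","torch","dish","doorstop","polish","spray","brush"):
        r=mark_of(c,t)[:2]; print(c,t,[( [round(float(v),3) for v in q["location"]],round(q["p"],2)) for q in r])
print(get_clock(),get_tool_rot(),get_ft_force(),calibration("wrist")["hand_eye"])
E
```

```text
scene ring_center [([0.503, 0.013, 0.08], 0.41)]
scene stand [([0.592, 0.038, -0.001], 0.76)]
scene pin []
scene mirror [([0.614, 0.039, 0.165], 0.69), ([0.707, -0.242, -0.001], 0.36)]
scene cabinet []
scene torch [([0.385, 0.162, 0.001], 0.93)]
scene dish [([0.425, -0.232, 0.001], 0.81)]
scene doorstop [([0.373, -0.012, -0.002], 0.92)]
scene polish [([0.732, 0.242, -0.001], 0.7)]
scene spray [([0.709, -0.243, 0.001], 0.7)]
scene brush [([0.798, 0.017, 0.005], 0.75)]
side ring_center [([0.504, 0.023, 0.087], 0.44)]
side stand [([0.597, 0.034, 0.003], 0.66)]
side pin []
side mirror [([0.612, 0.04, 0.17], 0.67)]
side cabinet []
side torch [([0.387, 0.161, -0.001], 0.76)]
side dish [([0.419, -0.235, -0.002], 0.94), ([0.609, 0.043, 0.169], 0.43)]
side doorstop [([0.378, -0.017, 0.003], 0.81), ([0.614, 0.038, 0.167], 0.4)]
side polish []
side spray [([0.699, -0.242, -0.0], 0.71)]
side brush [([0.798, 0.02, 0.004], 0.76), ([0.503, 0.018, 0.087], 0.2)]
1.2 [-5.96359980e-06  9.89520178e-01  1.44394656e-01  8.02670286e-06] [ 0.48543733  0.11481278 -0.2199029 ] [[ 1.10889854e-03 -9.61285351e-01 -2.75552617e-01  6.94093219e-02]
 [ 9.99999385e-01  1.07389763e-03  2.77899015e-04 -1.85332003e-04]
 [ 2.87750502e-05 -2.75552756e-01  9.61285950e-01 -1.31301357e-01]
 [ 0.00000000e+00  0.00000000e+00  0.00000000e+00  1.00000000e+00]]
```

View pics/scene0.png

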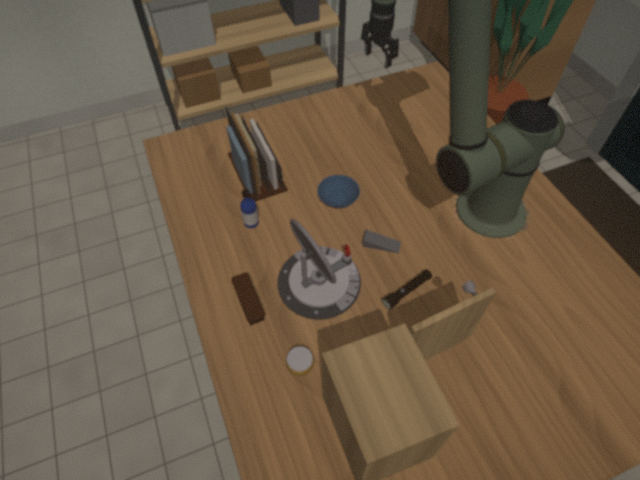

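View pics/side0.png

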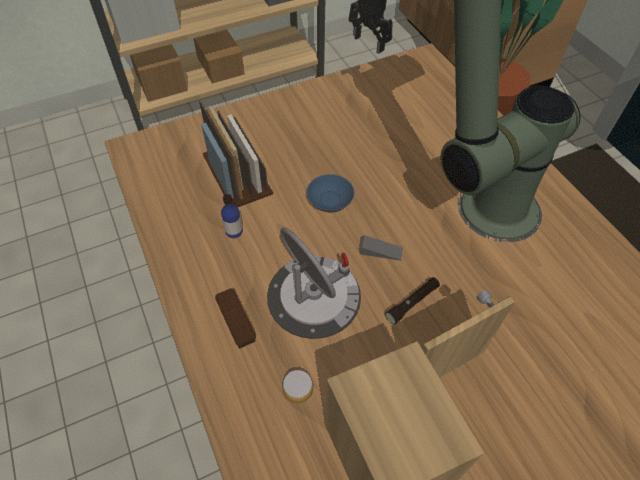

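Cabinet is on the +y (left) side (pixel ~(390,400) in scene), so the ring must swing to +y, i.e. negative swivel. The notched sector shows near (350,290). Next comes a closer look with the wrist camera.

```bash
python3 - <<'E'
from cell import *
import cv2, numpy as np
move_pose([0.48,0.05,0.28],[0,0,1,0])
print(get_joint_positions(),get_clock())
P=get_position();q=get_tool_rot()
p,d=camera("wrist"); cv2.imwrite("pics/w0.png",p[:,:,::-1]); np.savez("w0.npz",p=p,d=d,P=P,q=q)
for t in("ring_center","stand","pin","mirror"):
    for f in (mark_of,boxes_of):
        print(t,[( [round(float(v),4) for v in q["location"]],round(q["p"],2)) for q in f("wrist",t)[:2]])
E
```

```text
[-5.05480642e-02  1.76967938e-01 -2.93356523e-01  1.10044432e+00
 -1.83565644e-04 -4.91887826e-02] 3.5583
ring_center [([0.5062, 0.0139, 0.0793], 0.89)]
ring_center []
stand [([0.5972, 0.0366, -0.002], 0.75)]
stand [([0.5964, 0.0446, 0.0967], 0.87)]
pin []
pin []
mirror [([0.6162, 0.0387, 0.1707], 0.59), ([0.7056, -0.2428, -0.0037], 0.52)]
mirror [([0.603, 0.0498, 0.1511], 0.84), ([0.7263, 0.2032, 0.015], 0.63)]
```

View pics/w0.png

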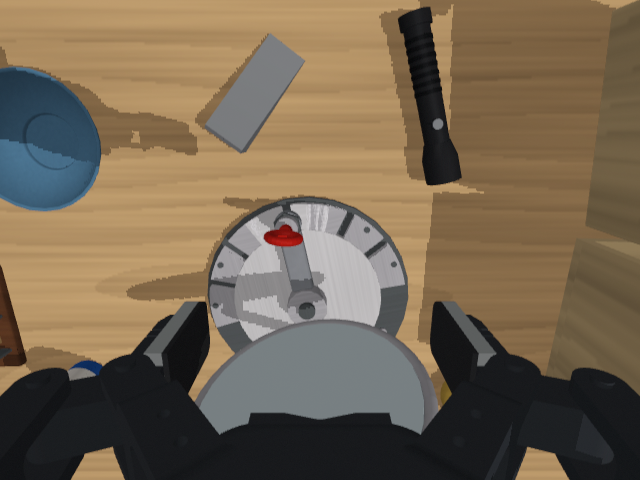

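The wrist picture shows the red ring at (284,236), the swivel hub at (308,308), and two dark slots on the +y (right) side at about (348,222) and (375,247). Now I'll measure the axis, slots and ring direction.

```bash
cat > h.py <<'E'
from cell import *
import numpy as np, cv2
from scipy.spatial.transform import Rotation as R
def T(P,q):
    M=np.eye(4); M[:3,:3]=R.from_quat(q,scalar_first=True).as_matrix(); M[:3,3]=P; return M
C=calibration("wrist"); K=np.array(C["mtx"]); H=np.array(C["hand_eye"])
def cloud(d,P,q):
    v,u=np.mgrid[:480,:640]; X=np.stack([(u-K[0,2])/K[0,0]*d,(v-K[1,2])/K[1,1]*d,d,np.ones_like(d)],-1)
    return (X@(T(P,q)@H).T)[...,:3]
def onplane(u,v,z,P,q):
    M=T(P,q)@H; r=M[:3,:3]@np.linalg.inv(K)@[u,v,1]; return M[:3,3]+r*(z-M[2,3])/r[2]
def red(p):
    a=p.astype(int); return (a[...,0]>90)&(a[...,1]<60)&(a[...,2]<60)
E
python3 - <<'E'
from h import *
f=np.load("w0.npz"); p,d,P,q=[f[k] for k in"pdPq"]
X=cloud(d,P,q); m=red(p)&(d>0); Y=X[m]
m2=(np.abs(Y[:,2]-.085)<.025); Y=Y[m2]
print("red n",len(Y),Y.min(0),Y.max(0),np.median(Y,0))
xy=Y[Y[:,2]>.075][:,:2]; u,s,vt=np.linalg.svd(xy-xy.mean(0)); print("ring y dir",vt[0],s, xy.mean(0), np.percentile((xy-xy.mean(0))@vt[0],[1,99]))
# base disc: silhouette: points between z .004 and .03 -> circle fit of outer boundary
print("hub",onplane(308,308,.06,P,q), X[250,330], X[300,250])
c=np.array([.597,.0366])
m=(X[...,2]>.008)&(X[...,2]<.03)&(np.hypot(X[...,0]-c[0],X[...,1]-c[1])<.14)
m=m.astype(np.uint8); m[330:]=0
cs=max(cv2.findContours(m,cv2.RETR_EXTERNAL,cv2.CHAIN_APPROX_NONE)[0],key=len)[:,0]
from scipy.optimize import least_squares
B=np.array([X[v,u,:2] for u,v in cs if v<325])
s=least_squares(lambda a:np.hypot(B[:,0]-a[0],B[:,1]-a[1])-a[2],[*c,.118],loss="soft_l1",f_scale=.002); print("circle",s.x,np.abs(s.fun).mean())
c=s.x[:2]
g=cv2.cvtColor(p,cv2.COLOR_RGB2GRAY)
# polar map of plate, theta from -x toward +y
th=np.radians(np.arange(-40,110,.5)); rr=np.arange(.07,.120,.0005)
M=np.linalg.inv(T(P,q)@H)
tt,r2=np.meshgrid(th,rr)
W=np.stack([c[0]-r2*np.cos(tt),c[1]+r2*np.sin(tt),np.full_like(tt,.018),np.ones_like(tt)],-1)@M.T
uv=W[...,:3]@K.T; uv=(uv[...,:2]/uv[...,2:]).astype(np.float32)
pol=cv2.remap(p,uv[...,0],uv[...,1],cv2.INTER_LINEAR)[:,:,::-1]
cv2.imwrite("pics/pol.png",cv2.resize(pol,None,fx=2.5,fy=4))
E
```

```text
red n 559 [ 4.94789977e-01 -3.48697571e-04  6.02891563e-02] [0.50545362 0.03360553 0.10147969] [0.49953414 0.01676688 0.09178191]
ring y dir [0.08794049 0.99612573] [0.19044199 0.04030166] [0.50015104 0.01703706] [-0.01670693  0.01606855]
hub [0.58357604 0.03758531 0.06      ] [0.53448706 0.06099506 0.01765629] [ 0.59407108 -0.02996966  0.01864724]
circle [0.58038566 0.03512796 0.09983981] 0.01659596774718008
```

View pics/pol.png

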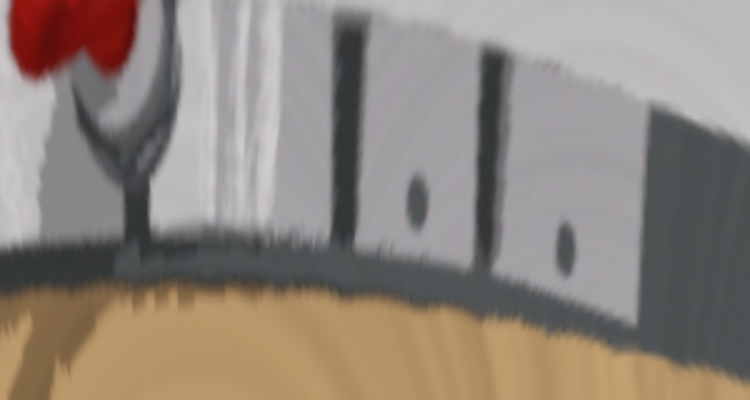

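The red ring and the slots are clear in the polar map: home at ~x=137, next at ~343, the one after at ~490. But the axis fit was off, because the rim curves. Redoing it with an axis consistent with the networks and refining it by rim flatness.

```bash
python3 - <<'E'
from h import *
from scipy.optimize import least_squares
f=np.load("w0.npz"); p,d,P,q=[f[k] for k in"pdPq"]
X=cloud(d,P,q); hsv=cv2.cvtColor(p,cv2.COLOR_RGB2HSV)
c=np.array([.596,.0365])
M=np.linalg.inv(T(P,q)@H)
def samp(img,c,th,rr,z):
    tt,r2=np.meshgrid(th,rr)
    W=np.stack([c[0]-r2*np.cos(tt),c[1]+r2*np.sin(tt),np.full_like(tt,z),np.ones_like(tt)],-1)@M.T
    uv=W[...,:3]@K.T; uv=(uv[...,:2]/uv[...,2:]).astype(np.float32)
    return cv2.remap(img,uv[...,0],uv[...,1],cv2.INTER_LINEAR)
th=np.radians(np.arange(-70,80,.5)); rr=np.arange(.09,.150,.0005)
for z in(.012,.018):
    S=samp(hsv[...,1],c,th,rr,z)>75   # wood saturated
    r=np.array([rr[len(rr)-1-np.argmax(~S[::-1,i])] for i in range(len(th))])
    B=np.c_[c[0]-r*np.cos(th),c[1]+r*np.sin(th)]
    s=least_squares(lambda a:np.hypot(B[:,0]-a[0],B[:,1]-a[1])-a[2],[*c,.118],loss="soft_l1",f_scale=.001); print(z,s.x,np.median(np.abs(s.fun)))
    s2=least_squares(lambda a:np.hypot(B[:,0]-a[0],B[:,1]-a[1])-.118,[*c],loss="soft_l1",f_scale=.001); print(z,s2.x,np.median(np.abs(s2.fun)))
print(np.round(X[[215,215,230],[265,320,360]],4))
c=np.array([.5965,.0365])
th=np.radians(np.arange(-20,80,.25)); rr=np.arange(.08,.112,.0005)
pol=samp(p,c,th,rr,.018); g=pol.min(2) if 0 else cv2.cvtColor(pol,cv2.COLOR_RGB2GRAY)
row=g[20:50].mean(0); lo=row<105
k=np.flatnonzero(np.diff(lo.astype(int)));print(np.degrees(th[k]),lo[0])
for rr_ in(.095,.1,.105,.11):
    row=samp(cv2.cvtColor(p,cv2.COLOR_RGB2GRAY),c,th,np.array([rr_]),.018)[0]; k=np.flatnonzero(np.diff((row<95).astype(int))); print(rr_,np.degrees(th[k]))
cv2.imwrite("pics/pol2.png",cv2.resize(pol[:,:,::-1],None,fx=2,fy=5))
E
```

```text
0.012 [0.59171375 0.03561772 0.11526375] 0.00022298521068622734
0.012 [0.59505249 0.03530859] 0.0006398560847889478
0.018 [0.58898903 0.03584395 0.11354202] 0.00023920821985858737
0.018 [0.59436141 0.03534062] 0.0009822908895995505
[[ 0.4951 -0.0089  0.0178]
 [ 0.4955  0.05    0.0161]
 [ 0.5118  0.0934  0.0175]]
[-14.    -8.25  -5.75  21.25  26.25  47.    51.    78.75] True
0.095 [-17.5  -14.75  -7.5   -6.    21.5   26.    47.    50.75  79.  ]
0.1 [-19.25 -10.5   -5.25  21.5   26.    47.25  50.75  79.  ]
0.105 [-18.5  -10.5   -9.    -7.5   21.75  26.    35.25  37.5   47.25  50.75
  63.    65.75  79.  ]
0.11 [-14.    -9.75  21.75  26.    47.5   50.5   79.  ]
```

View pics/pol2.png

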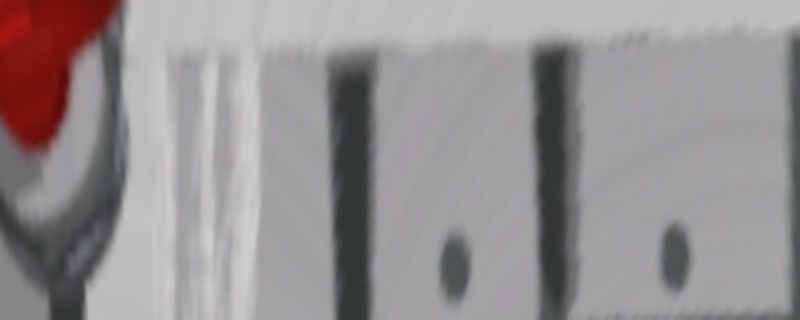

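Next notch is at +24°, home at -12°, so swing ≈ 0.63 rad clockwise (the one after is 0.45 farther, consistent). The axis is ≈ (0.5965, 0.0365). Grip the ring across its 36 mm and lift.

```bash
cat >> h.py <<'E'
AX=np.array([.5965,.0365]); Y0=-.088; PH0=np.radians(-12)
def quat(yaw): return (R.from_euler("z",yaw)*R.from_quat([0,0,1,0],scalar_first=True)).as_quat(scalar_first=True)
def F(): return np.round(np.array(get_ft_force()),1)
E
python3 - <<'E'
from h import *
ring=np.array([AX[0]-.095*np.cos(PH0),AX[1]+.095*np.sin(PH0)]); print(ring)
set_gripper(.75,20)
move_pose([*ring,.16],quat(Y0)); f0=F(); print(f0)
move_linear([*ring,.077],.08,until_force=8); print(get_position(),F())
set_gripper(0.3,20); print(get_gripper_width(),get_finger_force(),F(),get_moment())
# null the sideways force
for i in range(4):
    f=F()-f0
    if np.hypot(*f[:2])<2: break
    P=np.array(get_position()); P[:2]+=np.clip(f[:2]*1e-4,-.001,.001); move_linear(P,.02); print(F(),P)
set_gripper(0.3,40); print(get_finger_force(),F(),get_clock())
E
```

```text
[0.50357598 0.01674839]
[ 0.8 -0.   0.6]
[0.50404958 0.01669103 0.07747932] [ 0.5 -0.1  0.8]
0.4199479874881605 21.05587382800877 [-1.1 -1.3  4.6] [-0.38252888  0.33798985  0.0087139 ]
[-0.7 -0.5  2.4] [0.50363089 0.01617184 0.07756355]
39.44630993530154 [-1.6 -0.2  4.1] 6.95
```

```bash
python3 - <<'E'
from h import *
P=np.array(get_position()); np.save("grip.npy",P)
for dz in(.003,.006,.0075,.009):
    Q=P.copy();Q[2]+=dz; move_linear(Q,.02); print(dz,F(),np.round(get_position(),4),round(get_gripper_width(),3))
p,d=camera("wrist"); cv2.imwrite("pics/w1.png",p[:,:,::-1]); print(get_clock())
print(mark_of("side","ring_center")[:1])
E
```

```text
0.003 [ 3.1 -1.2 -8.1] [0.5036 0.0162 0.0801] 0.406
0.006 [ 3.  -1.  -9.5] [0.5036 0.0163 0.0835] 0.403
0.0075 [ 2.9 -0.  -9.7] [0.5036 0.0163 0.0851] 0.409
0.009 [  3.3  -0.9 -11.3] [0.5036 0.0163 0.0867] 0.406
8.1083
[{'location': [0.5037, 0.0229, 0.087], 'p': 0.44}]
```

View pics/w1.png

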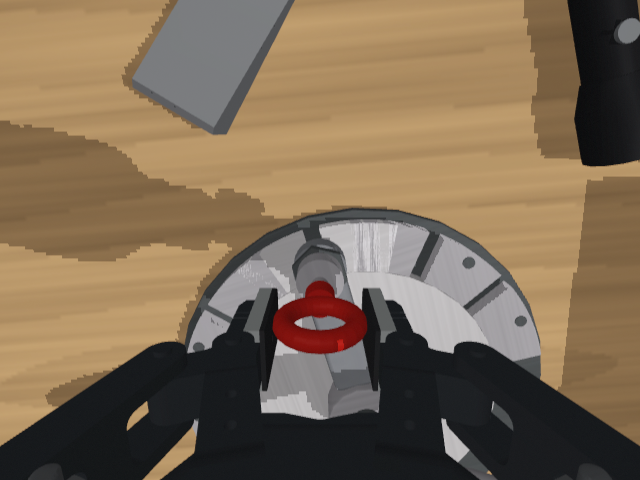

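The ring is held at (320,325), the forces match a ~9 mm lift, and the next slot shows at (425,255). Now I swing to short of it.

```bash
cat >> h.py <<'E'
def arc(G,s,z):  # ring-held pose after swinging s rad clockwise from home
    v=R.from_euler("z",-s).apply([*(G[:2]-AX),0])[:2]; return [*(AX+v),z],quat(Y0-s)
E
python3 - <<'E'
from h import *
G=np.load("grip.npy"); z=float(get_position()[2])
for s in np.arange(.04,.521,.04):
    p,q=arc(G,s,z+.0003); hit=move_linear(p,.04,rotation=q,until_force=14)
    f=F(); v=np.array(p[:2])-AX; t=np.array([v[1],-v[0]])/np.hypot(*v)
    print(round(s,2),hit,f,"tan",round(f[:2]@t,1),"rad",round(f[:2]@v/np.hypot(*v),1),round(get_gripper_width(),3))
    if hit: break
print(get_position(),p,get_clock())
E
```

```text
0.04 False [  3.7  -3.1 -11.1] tan -3.7 rad -3.1 0.405
0.08 False [  2.   -3.3 -11.7] tan -3.5 rad -1.5 0.405
0.12 False [  2.8  -3.7 -12.2] tan -3.9 rad -2.4 0.404
0.16 False [  3.4  -3.4 -10.9] tan -3.6 rad -3.2 0.407
0.2 False [  3.   -3.8 -11.2] tan -3.8 rad -2.9 0.406
0.24 False [  3.7  -3.3 -12.3] tan -3.2 rad -3.8 0.403
0.28 False [  3.9  -4.2 -11.2] tan -3.9 rad -4.2 0.404
0.32 False [  2.8  -4.5 -11.5] tan -4.2 rad -3.3 0.409
0.36 False [  3.6  -4.1 -11.7] tan -3.5 rad -4.2 0.407
0.4 False [  3.4  -3.5 -12. ] tan -2.8 rad -4.0 0.408
0.44 False [  3.5  -4.2 -11.8] tan -3.3 rad -4.3 0.403
0.48 False [  3.9  -3.9 -11.3] tan -2.7 rad -4.8 0.404
0.52 False [  3.7  -5.4 -11.1] tan -4.0 rad -5.2 0.406
[0.50631711 0.06446146 0.0869894 ] [np.float64(0.5059763373490097), np.float64(0.06499145514648091), 0.08693583040035091] 11.4083
```

About 4 N tangential, so the pin is clear. Lower onto the plate just short of the notch, loosen into a cage, then feel forward while watching the ring height in the wrist depth image.

```bash
cat >> h.py <<'E'
def ringtop():
    P=get_position();q=get_tool_rot(); p,d=camera("wrist"); X=cloud(d,P,q)[red(p)&(d>0)]
    X=X[(X[:,2]>.07)&(X[:,2]<.13)]
    return round(float(np.percentile(X[:,2],97))*1000,1),len(X),np.round(np.r_[(X[:,0].max()+X[:,0].min())/2,(X[:,1].max()+X[:,1].min())/2],4)
def tan(p):
    f=F(); v=np.array(p[:2])-AX; t=np.array([v[1],-v[0]])/np.hypot(*v); return round(f[:2]@t,1),f
E
python3 - <<'E'
from h import *
G=np.load("grip.npy")
print("up",ringtop())
for z in(.0862,.0855,.0848,.0842):
    p,q=arc(G,.52,z); move_linear(p,.02,rotation=q); print(z,F())
    if F()[2]>-7: break
set_gripper(.475,20); print(get_gripper_width(),get_finger_force(),F()); print("free",ringtop())
p,q=arc(G,.52,.0785); move_linear(p,.02,rotation=q,until_force=5); wait(.2); print(get_position(),F(),ringtop(),get_clock())
E
```

```text
up (108.5, 3992, array([0.5034, 0.0625]))
0.0862 [  3.1  -4.4 -11.6]
0.0855 [  3.5  -4.2 -11.8]
0.0848 [  4.1  -4.8 -10.5]
0.0842 [ 3.  -4.6 -8.4]
0.4774938062424967 0.0 [ 0.4  1.  -0.3]
free (105.7, 3873, array([0.5033, 0.0657]))
[0.506013   0.06499607 0.07852182] [ 0.5 -0.2  0.1] (105.7, 4283, array([0.5033, 0.0658])) 13.425
```

```bash
python3 - <<'E'
from h import *
G=np.load("grip.npy")
for s in np.arange(.526,.70,.006):
    p,q=arc(G,s,.0785); move_linear(p,.015,rotation=q,until_force=12); t,f=tan(p); h=ringtop()
    print(round(s,3),"tan",t,f,h[0],h[2])
    if h[0]<102.5 or t<-16 or (t<-13 and f[2]<-6): break
print(get_clock())
E
```

```text
0.526 tan 0.6 [-0.3  0.7  0.1] 105.7 [0.5033 0.0658]
0.532 tan 0.1 [-0.4  0.2 -0.3] 105.7 [0.5035 0.0659]
0.538 tan 0.1 [-0.   0.1 -0.2] 105.6 [0.5035 0.0658]
0.544 tan -0.9 [ 0.1 -1.  -0.9] 105.6 [0.5037 0.0659]
0.55 tan -4.2 [-1.3 -4.   1.4] 105.7 [0.5036 0.0659]
0.556 tan -6.5 [-1.6 -6.3  1.7] 105.6 [0.5035 0.0661]
0.562 tan -6.6 [-3.9 -5.6  1.6] 105.6 [0.5038 0.0656]
0.568 tan -8.0 [-3.6 -7.2  3. ] 105.5 [0.5034 0.0633]
0.574 tan -8.8 [-3.9 -7.9  2.9] 105.5 [0.5036 0.0662]
0.58 tan -10.4 [-4.7 -9.3  3.1] 105.6 [0.5038 0.0666]
0.586 tan -9.7 [-4.6 -8.6  3.1] 105.5 [0.5043 0.0668]
0.592 tan -9.1 [-4.9 -7.9  3.4] 105.5 [0.5041 0.0677]
0.598 tan -9.1 [-4.5 -8.   2.8] 105.5 [0.5044 0.0683]
0.604 tan -10.0 [-5.1 -8.7  4.2] 105.5 [0.5046 0.0654]
0.61 tan -10.6 [-5.5 -9.2  3.7] 105.6 [0.5046 0.0659]
0.616 tan -9.3 [-5.2 -7.9  3.9] 105.5 [0.5052 0.0667]
0.622 tan -9.5 [-5.5 -8.   4.2] 105.5 [0.5051 0.0673]
0.628 tan -0.8 [-1.4 -0.3 -0.1] 99.5 [0.5065 0.0702]
18.825
```

The pin snapped: the ring fell exactly 6.0 mm and the force went to zero. Open, retreat, verify.

```bash
python3 - <<'E'
from h import *
set_gripper(.75); print(F(),ringtop())
P=np.array(get_position()); P[2]=.16; move_linear(P,.1); P[0]-=.03; P[2]=.28; move_linear(P,.15); print(F())
Q=get_position();q=get_tool_rot(); p,d=camera("wrist"); cv2.imwrite("pics/w2.png",p[:,:,::-1]); print(ringtop(),mark_of("wrist","ring_center")[:1],get_clock())
for t,o in dict(torch=(.385,.162),doorstop=(.375,-.014),dish=(.423,-.233)).items():
    camera("scene"); print(t,o,[np.round(r["location"],3) for r in mark_of("scene",t)[:1]])
E
```

```text
[-0.  -0.2  0.4] (99.4, 3486, array([0.5071, 0.075 ]))
[ 0.2 -0.4 -0.1]
(99.7, 498, array([0.5072, 0.0749])) [{'location': [0.5137, 0.0731, 0.0796], 'p': 0.56}] 21.325
torch (0.385, 0.162) [array([ 0.389,  0.163, -0.003])]
doorstop (0.375, -0.014) [array([ 0.376, -0.016, -0.002])]
dish (0.423, -0.233) [array([ 0.424, -0.231, -0.002])]
```

View pics/w2.png

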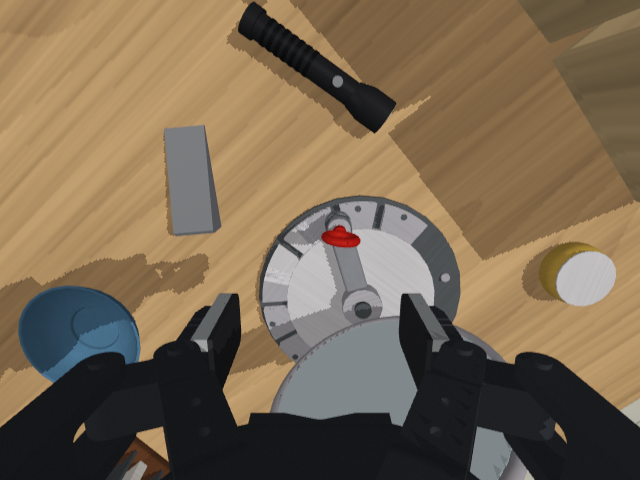

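The ring (340,238) now stands over the first slot (337,212). One further slot remains on that side at (379,217), and the ring is back at its down height. The things checked haven't moved.

```bash
python3 -c "
from cell import *
print(close_job())"
```

```text
the job is handed in; nothing more can be done
None
```

The mirror is turned one notch towards the open birch cabinet (left, about 0.63 rad clockwise), with the pin dropped the full 6 mm into the next notch, the ring let go, pushes at about 10 N and no shift in the torch, doorstop or dish (the other things were not re-measured); the job was handed in after about 22 s.

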